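# Slide the battery box home in its tray and bar it in

### The job

Push the tall, heavy battery box into its tray until it stands fully home against the back stop, pushing low on its foot ledge so that it slides and neither tips nor leaves the worktop. Then push the tray's red swing bar fully shut across the front of the box. Do both with the fingers without gripping or lifting anything, leave the other things on the worktop where they are, and take the hand away.

Things in the scene. Friction and masses are not known exactly. Their poses are not given: they have to be found in the camera images.
- battery_box: Battery box: dark upright case 84 (x) x 104 (y) mm with grey lid, 158 mm high, red and black terminal caps on top. 1.1 to 1.75 kg; slides under about 5 to 20 N pushed low, tips over its far edge if pushed high. A foot ledge juts out on its -x side, toward the robot. Origin: centre of the case's underside; x points away from the ledge, the way the box is to be pushed; z up.
- push_face (a point): Middle of the foot ledge's upright end face, 76 mm from the box's origin along its -x, 12 mm above the worktop. The ledge is 92 mm wide (y) and 24 mm high and juts out 34 mm from the case's face (which lies at x = -42 mm of the box).
- tray: Tray fixed to the worktop: flat yellow marking; grey side guides 16 mm high, inner faces at y = +-57 mm for x = -30 to 55 mm, flaring out to y = +-84 mm at x = -75 mm; grey back stop 45 mm high, near face at x = 43 mm. Origin: on the worktop, where the box's origin lies when fully home (within about 1 mm). x points into the tray; the box's x must point the same way.
- bar_hinge (a point): Point on the red bar's upright hinge axis, at the bar's mid height, 44 mm above the worktop; fixed on the tray at its x = -52, y = +102 mm. The hinge post is 22 mm across, 59 mm high.
- hold_bar (a joint): Angle a of the red swing bar, rad: 0 = fully shut (stop), across the front of the case, above the foot ledge. From the hinge the bar points along (-sin a, -cos a) in the tray's x, y; open (2.0 to 2.3 at the start) it points out to the left front. Stays where left; about 1 N at its end moves it. 12 mm thick, 125 mm from hinge axis to end, 32 to 56 mm above the worktop.
- bar_end (a point): Free end of the red bar, mid thickness, at mid height (44 mm above the worktop), 125 mm from the hinge axis.
- cup_a: bystander: open steel cup, 64 mm across, 47 mm high, origin at the centre of its underside; stands left of the tray.
- cup_b: bystander: open steel cup, 64 mm across, 47 mm high, origin at the centre of its underside; stands at the right of the worktop.
- v_block: bystander: steel V block, 62x57x35 mm, origin at the centre of its underside, at the left.
- marker_pen: bystander: black marker pen lying flat, about 140 mm long, 17 mm high, origin at its middle, far left.
- chip_brush: bystander: flat brush with wooden handle lying flat, about 200 mm long, 12 mm high, origin at its middle, at the right front.

How it is judged (in metres and radians):
On the way, in this order (a step that is already met when the one before it is completed fails the run):
1. the box stands home in the tray with the bar still open (x of battery_box in the frame of tray between -0.008 and 0.006 m and y of battery_box in the frame of tray between -0.008 and 0.008 m and angle between the x axis of battery_box and the x axis of tray, either way round below 0.08 rad and angle between battery_box's own z axis and vertical below 0.05 rad and value of joint hold_bar above 1 rad), for 0.2 s.
2. the bar is shut (value of joint hold_bar below 0.1 rad), for 0.2 s.
At the end, for the whole second after the job is handed in: The battery box stands upright (within 0.05 rad), at rest, in the tray within 8 mm of home and 0.08 rad of straight; the red bar is shut to within 0.10 rad (x of battery_box in the frame of tray between -0.008 and 0.006 m and y of battery_box in the frame of tray between -0.008 and 0.008 m and angle between the x axis of battery_box and the x axis of tray, either way round below 0.08 rad and angle between battery_box's own z axis and vertical below 0.05 rad and value of joint hold_bar below 0.1 rad and linear speed of battery_box below 0.01 m/s and height (world z) of battery_box below 0.005 m); the robot touches nothing.
It fails at once if the battery box tips by more than 0.2 rad (angle between battery_box's own z axis and vertical above 0.2 rad).
It fails at once if the battery box leaves the worktop (height (world z) of battery_box above 0.02 m).
It fails at once if the fingers push the battery box high instead of low (grasp point more than 90 mm above its underside) (contact force between the fingers and battery_box above 1 N and z of the grasp point in the frame of battery_box above 0.09 m).
It fails at once if one of the other things (cups, V block, pen, brush) is moved by more than 25 mm (distance of any of cup_a, cup_b, v_block, marker_pen, chip_brush from where it was at the start of the episode above 0.025 m).
It also fails if it takes over 64 s, if anything falls off the work surface, if the arm or the gripper's body presses on something with over 40 N, if the wrist force passes 120 N, or if a joint passes its speed limit or range.

### The arm

A 6-joint arm with a two-finger parallel gripper is mounted at the origin on a cart in front of the work surface, level with it; the furniture and walls round the work are solid. World frame = base frame: x ahead of the robot, y to its left, z up, the work surface at z = 0. Lengths are in mm, angles in rad, forces in N, time in s.
With the tool pointing down it reaches from about 350 to 925 mm from the base axis. Payload 6.4 kg.
Tool frame: the origin (TCP) lies midway between the tips of the shut fingers; the grasp point (between the pads) lies 19 mm behind it; y points along the fingers, z is the direction in which the jaws open and shut, and the axes are right-handed (so a half turn about y gives the same grasp; the last joint's range is limited). The gripper opens to 94 mm and grips with 3 to 60 N. Pads are 16 mm wide; open, the fingers measure 119 mm over their backs; the gripper's body (75 mm by 177 mm) begins 78 mm behind the grasp point.
Start: joints at [1.028, 0.245, 1.558, -0, 1.339, -0.174], TCP at [234.32, 606.307, 205.455] pointing down, gripper open.
Joint ranges: [-3.13, 3.13], [-1.02, 2.26], [0.13, 2.54], [-0.95, 4.09], [0.21, 2.88], [-2.74, 2.74]. Speed limits (rad/s): [2.57, 2.57, 3.14, 3.14, 3.14, 3.14].

### API

Orientations are given as a rotation vector (axis times angle).
In Python, from station import * gives the robot as it stands.
- The arm moves only by the tool move_arm, never from a script. Its arguments are lists of equal length, an entry for each row: "xyz": the shift along the tool's x, y, z in cm, a list of three; "turn": the turn, a rotation vector about the tool's x, y, z in degrees, a list of three; "gripper": the closure, from 0 (fully open) to 1 (shut). A call has 1 to 12 rows; each row shifts and turns the pose as measured when the row begins, along the tool's axes as they then stand; what a row does not reach is not made up. A row lasts 1/8 s, in which the tool goes at most 62.5 mm and 10.7 degrees, less where a joint would pass 70% of its speed; a pose out of reach is approached as far as the arm can. A call is refused whole if a number of a shift passes 6.25 or a number of a turn 10.7, either way. A call with a gripper value outside its range is refused whole. The fingers move at their own pace and stop on an object; "newtons" is the grip in N (left out, the last holds). Time passes only in rows, so rows that do not move let the fingers close. It gives the time, the measured TCP pose, the force and the opening at its end, in the units of the state.
- get_obs(): the state, without advancing time (a new reading comes with each control period).
- read_camera(name): name is "scene" or "top" or "wrist"; returns the picture (400x640x3 uint8, red, green, blue); there is no depth.
- camera_model(name): a dict with "fx", "fy", "cx", "cy" (pixels), "view" (4x4, takes a point from world to camera coordinates); the wrist camera has in their place "hand_eye" (4x4, takes a point from camera to tool coordinates, whose origin is the TCP and whose axes are the tool frame's). Camera axes: x right, y down, z forward; pixel columns grow to the right and rows downward; lengths in mm; the calibration is good to about 2 mm. The wrist camera is an equidistant fisheye: a pixel r from the principal point sees the ray r / f radians off the axis. A picture is of the moment at which its call begins: read the wrist's pose just before it. camera_model takes no time and is no camera call.
- hand_in(): hands the job in, once; it reports no verdict.
The state is a dict: "clock": time; "joint_pos": joint angles; "dq": joint speeds; "tau": joint torques, N m; "position": TCP position; "tcp_rot": TCP orientation; "ft_force": force on the tool from outside, world axes, zero at the start; "moment": the same for the moment, N m; "finger_gap": finger opening in mm.
Only numpy, scipy, OpenCV 4.12 (cv2) and the standard library are available. Lean on these libraries where they do the work, as an engineer would, in place of code of your own. Each camera call takes 0.05 s, during which the arm holds its last target.

## Working session

There is one attempt and no reset: what is moved stays moved. The work goes in short steps, Python scripts to look and compute and a tool call to move; the robot and the scene stay as the last step left them, time stands still between calls to the robot, and variables do not carry over. Pictures are saved under pics/ and viewed, and the job is handed in when it is done.

Besides the shell and the picture viewer there is one more tool, called after ">>>" as name(argument=value, ...) on one line, values as JSON. move_arm: Moves the arm, as the interface text tells. Its arguments: {"type":"object","properties":{"xyz":{"type":"array"},"turn":{"type":"array"},"gripper":{"type":"array"},"newtons":{"type":"number"}},"required":["xyz","turn","gripper"]}

```bash
mkdir -p pics; ls; python3 - <<'E'
from station import *
import cv2
o=get_obs()
for k,v in o.items(): print(k,v)
for n in ("scene","top"):
    im=read_camera(n); cv2.imwrite(f"pics/{n}0.png",im[:,:,::-1])
    print(n,camera_model(n))
print(camera_model("wrist"))
E
```

```text
pics
clock 0.0
joint_pos [ 1.02789066e+00  2.45783485e-01  1.55898471e+00 -1.20643146e-05
  1.33870346e+00 -1.74090776e-01]
dq [-5.96549589e-04 -1.28512358e-04  1.68224343e-03 -4.52483887e-04
 -9.86899074e-05 -7.41448572e-04]
tau [-2.13021588e-05 -4.15835381e+01 -3.14601016e+01  6.85452553e-02
  3.32519354e-02 -1.38145374e-04]
position [234.01300098 605.77910608 204.38068368]
tcp_rot [-1.55312573  0.28994905 -0.28892572]
ft_force [ 0.08105604 -0.33586051  0.10091684]
moment [ 0.04858069  0.03256384 -0.02929474]
finger_gap 93.60847696930009
scene {'fx': 408.26231936965377, 'fy': 408.26231936965377, 'cx': 315.9487905276102, 'cy': 206.54967754004846, 'view': array([[ 8.27519613e-01,  5.61067854e-01,  2.03507801e-02,
        -5.92623919e+02],
       [ 2.50739562e-01, -3.36898207e-01, -9.07540231e-01,
         1.16790194e+01],
       [-5.02335508e-01,  7.56110086e-01, -4.19471781e-01,
         1.16612514e+03],
       [ 0.00000000e+00,  0.00000000e+00,  0.00000000e+00,
         1.00000000e+00]])}
top {'fx': 496.53812656403557, 'fy': 496.53812656403557, 'cx': 324.07496937523723, 'cy': 193.75279414764785, 'view': array([[ 2.59450885e-02, -9.99633936e-01, -7.67114683e-03,
         2.62118511e+02],
       [-9.98104247e-01, -2.54754448e-02, -5.60260158e-02,
         5.38160294e+02],
       [ 5.58100808e-02,  9.11020416e-03, -9.98399839e-01,
         1.21501079e+03],
       [ 0.00000000e+00,  0.00000000e+00,  0.00000000e+00,
         1.00000000e+00]])}
{'fx': 309.70691628693146, 'fy': 309.70691628693146, 'cx': 324.8258957315698, 'cy': 195.47714521412112, 'hand_eye': array([[ 2.41522810e-04,  9.59315714e-01,  2.82335442e-01,
        -8.26959184e+01],
       [-1.04335561e-03, -2.82335054e-01,  9.59315291e-01,
        -1.79590667e+02],
       [ 9.99999427e-01, -5.26272793e-04,  9.32717081e-04,
         3.45571977e-01],
       [ 0.00000000e+00,  0.00000000e+00,  0.00000000e+00,
         1.00000000e+00]])}
```

View pics/top0.png

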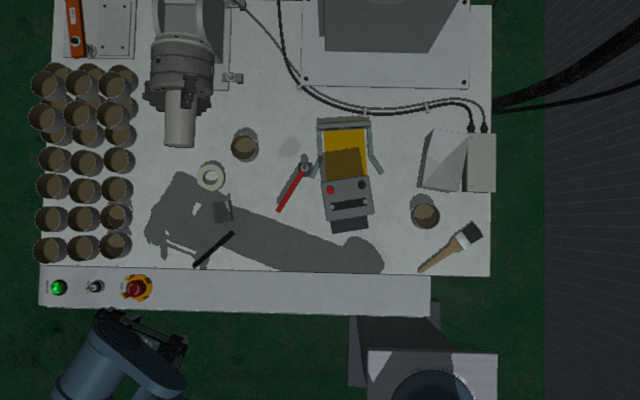

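View pics/scene0.png

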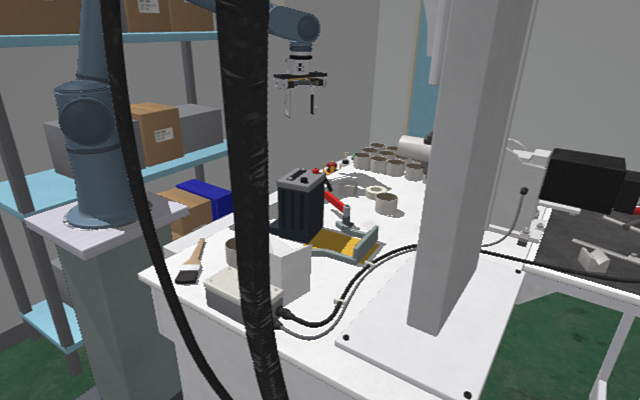

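The top view shows the box around (347,190), its ledge at (350,225), the tray ahead of it up to (343,120), the red bar from (305,167) to (279,210), and cup_b at (425,213). I'll enlarge the area around the tray.

```bash
python3 - <<'E'
import cv2
im=cv2.imread("pics/top0.png")
c=im[105:245,260:400]; cv2.imwrite("pics/top0c.png",cv2.resize(c,None,fx=4.2,fy=4.2,interpolation=cv2.INTER_CUBIC))
E
```

```text
(no output)
```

View pics/top0c.png

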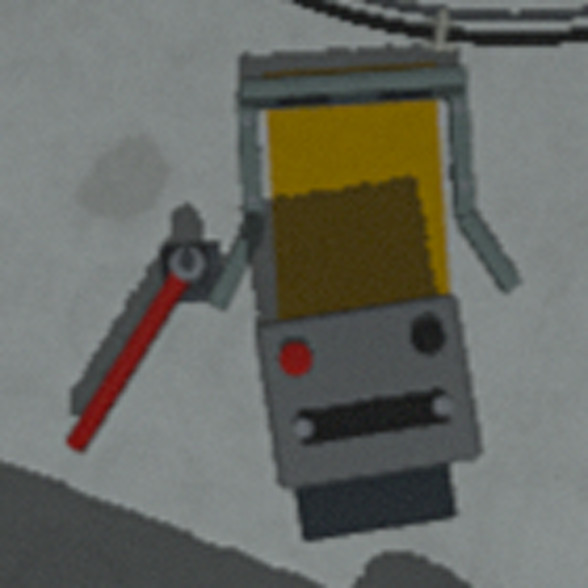

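```bash
cat > h.py <<'E'
import numpy as np
from station import *
def top(u,v,z,n="top"):
    m=camera_model(n);V=m["view"];R=V[:3,:3];t=V[:3,3]
    d=R.T@np.array([(u-m["cx"])/m["fx"],(v-m["cy"])/m["fy"],1]);c=-R.T@t
    return c+d*(z-c[2])/d[2]
def proj(p,n="top"):
    m=camera_model(n);V=m["view"];q=V[:3,:3]@np.array(p,float)+V[:3,3]
    return np.array([m["fx"]*q[0]/q[2]+m["cx"],m["fy"]*q[1]/q[2]+m["cy"]])
E
python3 - <<'E'
from h import *
P=lambda u,v,z:top(260+u/4.2,105+v/4.2,z).round(1)
for n,u,v,z in [("lidFL",258,323,158),("lidFR",457,297,158),("lidNR",481,452,158),("lidNL",280,487,158),("ledL",305,541,24),("ledR",455,515,24),("hinge",187,261,59),("barend",77,445,56),("stopL",240,104,45),("stopR",466,93,45),("flareL",218,306,16),("flareR",515,288,16),("guideL",258,115,16),("guideR",449,100,16),("guideR2",458,214,16)]: print(n,P(u,v,z))
print("cups",top(244,145,47),top(425,212,47),"v",top(221,207,35))
E
```

```text
lidFL [549.2 281.1 158. ]
lidFR [565.5 177.4 158. ]
lidNR [484.8 163.2 158. ]
lidNL [463.9 267.4 158. ]
ledL [433.  252.3  24. ]
ledR [450.4 165.1  24. ]
hinge [591.6 324.1  59. ]
barend [485. 384.  56.]
stopL [685.5 296.6  45. ]
stopR [695.1 165.6  45. ]
flareL [570.  307.1  16. ]
flareR [585.1 131.9  16. ]
guideL [684.5 286.5  16. ]
guideR [696.3 173.2  16. ]
guideR2 [628.3 166.4  16. ]
cups [643.32225597 473.48120842  47.        ] [491.71272098  31.46876982  47.        ] v [491.37669393 526.44675128  35.        ]
```

```bash
cat >> h.py <<'E'
from scipy.spatial.transform import Rotation as Ro
def goal(yaw,tilt):
    """tool R: push dir d=(cos yaw,sin yaw,0); tool x = +-d-ish; y = fingers (down, tip forward by tilt)"""
    d=np.array([np.cos(yaw),np.sin(yaw),0]);up=np.array([0,0,1.])
    y=-up*np.cos(tilt)+d*np.sin(tilt); x=d*np.cos(tilt)+up*np.sin(tilt)
    return x,y
def plan(pos,yaw,tilt,sx=1):
    o=get_obs();R=Ro.from_rotvec(o["tcp_rot"]).as_matrix()
    x,y=goal(yaw,tilt);x=x*sx;G=np.column_stack([x,y,np.cross(x,y)])
    sh=R.T@(np.array(pos)-o["position"])/10
    tn=np.degrees(Ro.from_matrix(R.T@G).as_rotvec())
    print("t",o["clock"],"pos",o["position"].round(1),"shift cm",sh.round(2),"turn deg",tn.round(1),"F",o["ft_force"].round(1),"gap",round(o["finger_gap"],1))
    return G
E
python3 - <<'E'
from h import *
o=get_obs();R=Ro.from_rotvec(o["tcp_rot"]).as_matrix();print(R.round(3))
for s in(1,-1): plan([405,203,200],.175,np.radians(20),s)
E
```

```text
[[ 0.933 -0.001  0.36 ]
 [-0.36  -0.001  0.933]
 [-0.    -1.    -0.002]]
t 0.1 pos [234.  605.8 204.5] shift cm [ 30.47   0.49 -31.41] turn deg [  5.5 -30.8 -19.5] F [-0.2 -0.1 -0.8] gap 93.9
t 0.1 pos [234.  605.8 204.5] shift cm [ 30.47   0.49 -31.41] turn deg [ 26.  146.9   7.3] F [-0.2 -0.1 -0.8] gap 93.9
```

>>> move_arm(xyz=[[3.8,0,-3.9],[3.8,0,-3.9],[3.8,0,-3.9],[3.8,0,-3.9],[3.8,0,-3.9],[3.8,0,-3.9],[3.8,0,-3.9],[0,0,0],[0,0,0],[0,0,0],[0,0,0],[0,0,0]], turn=[[0,0,0],[0,0,0],[0,0,0],[0,0,0],[0,0,0],[0,0,0],[0,0,0],[1.4,-7.7,-4.9],[1.4,-7.7,-4.9],[1.4,-7.7,-4.9],[1.4,-7.7,-4.9],[0,0,0]], gripper=[0.4,0.4,0.4,0.4,0.4,0.4,0.4,0.4,0.4,0.4,0.4,0.4], newtons=20)

```text
clock: 1.6
position: [386.7, 241.7, 199.9]
tcp_rot: [-1.52, -0.423, -0.131]
ft_force: [0.5, 0.1, 0.3]
finger_gap: 56.6
```

```bash
python3 - <<'E'
from h import *
import cv2
plan([405,203,100],.175,np.radians(20))
print(get_obs()["joint_pos"].round(2))
cv2.imwrite("pics/top1.png",cv2.resize(read_camera("top")[100:280,230:470,::-1],None,fx=3.3,fy=3.3))
E
```

```text
t 1.6 pos [386.7 241.7 199.9] shift cm [-2.47  9.76 -4.09] turn deg [0.1 0.8 0.3] F [0.5 0.1 0.3] gap 56.6
[ 0.35 -0.48  2.26 -0.07  1.01 -1.38]
```

View pics/top1.png

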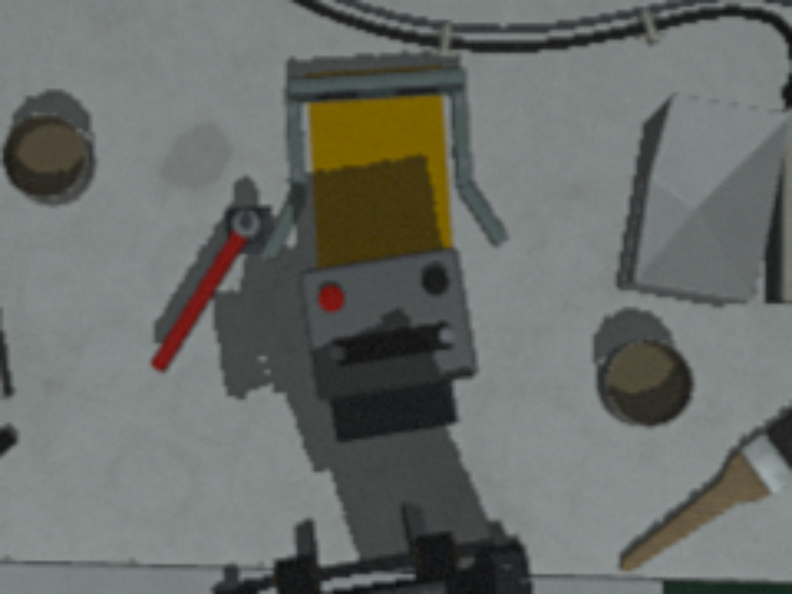

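```bash
python3 - <<'E'
from h import *
print(top(320,271,0),top(320,305,0), proj([515.8,222.3,158]))
plan([418,205,100],.175,np.radians(20))
E
```

```text
[339.27514689 281.17168015   0.        ] [255.55539765 278.96024367   0.        ] [347.83701223 197.7790467 ]
t 1.65 pos [387.4 241.9 200.4] shift cm [-1.32 10.25 -4.14] turn deg [0.1 0.8 0.3] F [-0.2  0.6  0.3] gap 56.4
```

```bash
python3 - <<'E'
import cv2
im=cv2.imread("pics/scene0.png")[130:300,140:440]
cv2.imwrite("pics/s0c.png",cv2.resize(im,None,fx=2.6,fy=2.6,interpolation=cv2.INTER_CUBIC))
E
```

```text
(no output)
```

View pics/s0c.png

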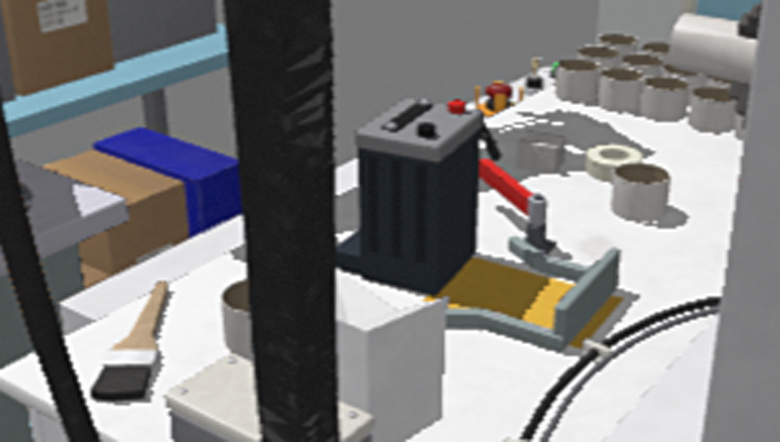

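The strip at the front is low, and nothing stands in front of the ledge. I'm descending in front of it.

>>> move_arm(xyz=[[-0.4,3.4,-1.4],[-0.4,3.4,-1.4],[-0.4,3.4,-1.4],[0,0,0]], turn=[[0,0,0],[0,0.8,0],[0,0,0],[0,0,0]], gripper=[0.4,0.4,0.4,0.4])

```text
clock: 2.15
position: [422.8, 204.7, 101.0]
tcp_rot: [-1.517, -0.404, -0.149]
ft_force: [-0.4, -0.1, -0.1]
finger_gap: 56.1
```

```bash
python3 - <<'E'
from h import *
plan([420,205,12],.175,np.radians(20))
E
```

```text
t 2.15 pos [422.8 204.7 101. ] shift cm [-3.35  8.25  0.04] turn deg [ 0.  -0.6  0.3] F [-0.4 -0.1 -0.1] gap 56.1
```

>>> move_arm(xyz=[[-1.3,3.0,0],[-1.0,2.6,0],[-0.8,2.1,0],[0,0,0]], turn=[[0,0,0],[0,0,0],[0,0,0],[0,0,0]], gripper=[0.4,0.4,0.4,0.4])

```text
clock: 2.65
position: [426.7, 207.8, 23.2]
tcp_rot: [-1.514, -0.407, -0.158]
ft_force: [0.2, 0.6, 0.3]
finger_gap: 56.2
```

```bash
python3 - <<'E'
from h import *
import cv2
plan([433,207,11],.175,np.radians(20))
cv2.imwrite("pics/w2.png",read_camera("wrist")[:,:,::-1])
cv2.imwrite("pics/top2.png",cv2.resize(read_camera("top")[140:280,270:430,::-1],None,fx=4,fy=4))
E
```

```text
t 2.65 pos [426.7 207.8  23.2] shift cm [ 0.13  1.35 -0.19] turn deg [-0.  -0.8  0.8] F [0.2 0.6 0.3] gap 56.2
```

View pics/w2.png

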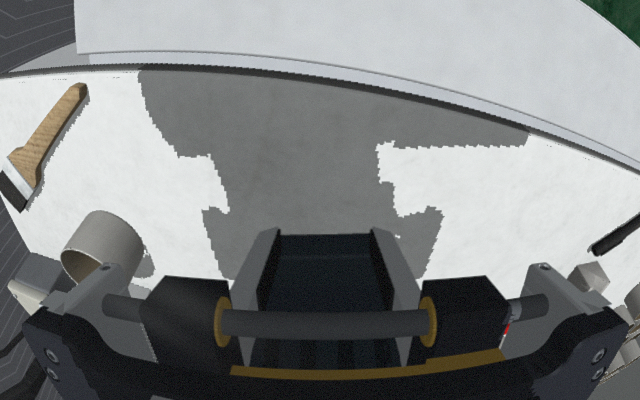

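View pics/top2.png

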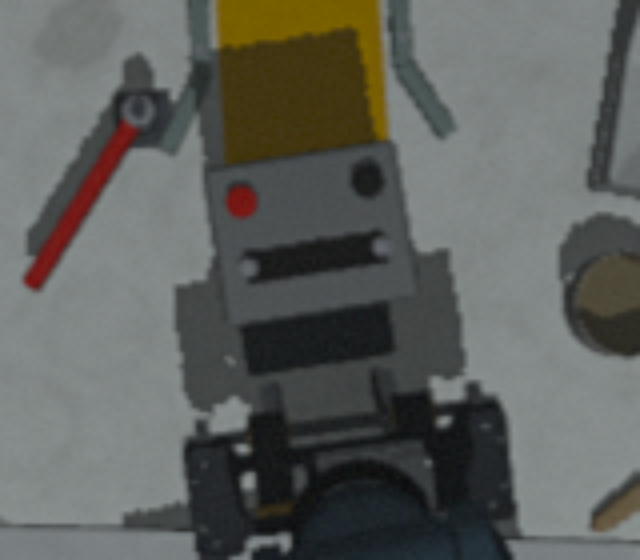

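Fingers are centred behind the ledge (finger tips at crop (270,390) and (383,375), ledge end edge (248,372)–(395,352)). I'm going down and touching the ledge.

>>> move_arm(xyz=[[-0.5,1.2,0],[0,0,0],[0.3,0.1,0],[0.3,0.1,0],[0.3,0.1,0]], turn=[[0,0,0],[0,0,0],[0,0,0],[0,0,0],[0,0,0]], gripper=[0.4,0.4,0.4,0.4,0.4])

```text
clock: 3.38
position: [435.2, 210.1, 12.8]
tcp_rot: [-1.514, -0.406, -0.155]
ft_force: [-10.3, -1.5, 6.5]
finger_gap: 56.5
```

```bash
python3 - <<'E'
from h import *
plan([566,220,11],.08,np.radians(20))
E
```

```text
t 3.375 pos [435.2 210.1  12.8] shift cm [12.16  4.77 -1.15] turn deg [-2.   4.4  0.6] F [-10.3  -1.5   6.5] gap 56.5
```

>>> move_arm(xyz=[[0.8,0.3,-0.05],[0.8,0.3,-0.05],[0.8,0.3,-0.05],[0.8,0.3,-0.05],[0.8,0.3,-0.05],[0.8,0.3,-0.05]], turn=[[-0.15,0.4,0],[-0.15,0.4,0],[-0.15,0.4,0],[-0.15,0.4,0],[-0.15,0.4,0],[-0.15,0.4,0]], gripper=[0.4,0.4,0.4,0.4,0.4,0.4])

```text
clock: 4.12
position: [472.0, 213.4, 5.0]
tcp_rot: [-1.532, -0.343, -0.16]
ft_force: [-10.2, -0.8, 6.7]
finger_gap: 56.7
```

```bash
python3 - <<'E'
from h import *
import cv2
plan([566,220,11],.08,np.radians(20))
cv2.imwrite("pics/top3.png",cv2.resize(read_camera("top")[105:245,260:400,::-1],None,fx=4.2,fy=4.2,interpolation=cv2.INTER_CUBIC))
E
```

```text
t 4.125 pos [472.  213.4   5. ] shift cm [ 9.12  2.4  -0.46] turn deg [-0.9  2.  -1.6] F [-10.2  -0.8   6.7] gap 56.7
```

View pics/top3.png

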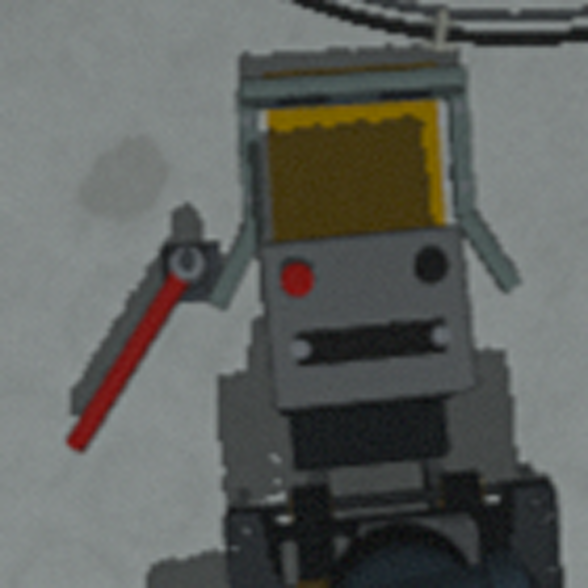

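>>> move_arm(xyz=[[0.9,0.1,-0.05],[0.9,0.1,-0.05],[0.9,0.15,-0.05],[0.9,0.15,-0.05],[0.9,0.15,-0.05],[0.9,0.15,-0.05]], turn=[[-0.15,0.4,-0.3],[-0.15,0.4,-0.3],[-0.15,0.4,-0.3],[-0.15,0.4,-0.3],[-0.15,0.4,-0.3],[0,0,-0.3]], gripper=[0.4,0.4,0.4,0.4,0.4,0.4])

```text
clock: 4.92
position: [514.6, 214.0, 5.4]
tcp_rot: [-1.543, -0.314, -0.191]
ft_force: [-5.2, 0.1, -1.5]
finger_gap: 56.4
```

```bash
python3 - <<'E'
from h import *
import cv2
plan([566,220,11],.08,np.radians(20))
cv2.imwrite("pics/top4.png",cv2.resize(read_camera("top")[105:245,260:400,::-1],None,fx=4.2,fy=4.2,interpolation=cv2.INTER_CUBIC))
E
```

```text
t 4.925 pos [514.6 214.    5.4] shift cm [5.09 1.11 0.19] turn deg [ 0.1 -0.  -1.5] F [-5.2  0.1 -1.5] gap 56.4
```

View pics/top4.png

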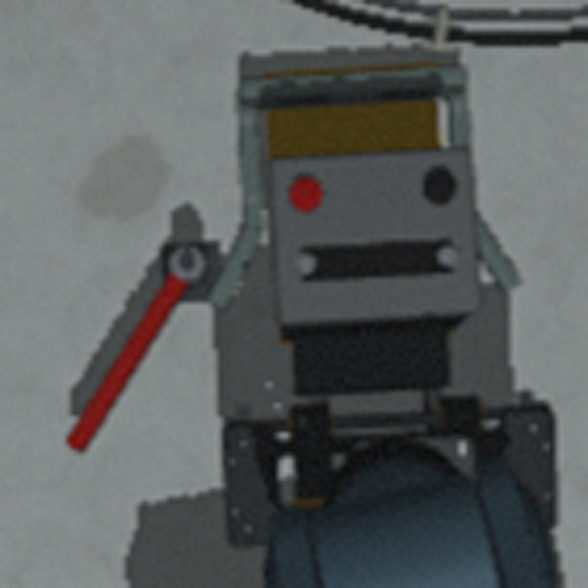

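```bash
python3 - <<'E'
from h import *
P=lambda u,v,z:top(260+u/4.2,105+v/4.2,z)[:2]
c=[P(*p,158) for p in [(272,163),(470,150),(476,315),(281,330)]]
m=np.mean(c,0);yw=np.arctan2(*((c[0]-c[1]+c[3]-c[2])*[-1,1]))
d=c[0]-c[1]+c[3]-c[2];print(m,np.arctan2(-d[0],d[1]))
r=m-[650,227];y=.08;print(r[0]*np.cos(y)+r[1]*np.sin(y),-r[0]*np.sin(y)+r[1]*np.cos(y))
E
```

```text
[594.70971487 221.09362542] 0.09650718840184075
-55.58545667721876 -1.4689780486579709
```

>>> move_arm(xyz=[[0.9,0.1,0.02],[0.9,0.1,0.02],[0.9,0.1,0.02],[0.9,0.1,0.02],[0.9,0.1,0.02],[0.7,0.1,0.0]], turn=[[0,0,-0.4],[0,0,-0.4],[0,0,-0.4],[0,0,-0.4],[0,0,-0.4],[0,0,-0.3]], gripper=[0.4,0.4,0.4,0.4,0.4,0.4])

```text
clock: 5.72
position: [564.0, 218.1, 13.7]
tcp_rot: [-1.54, -0.338, -0.216]
ft_force: [-4.6, 0.3, -3.5]
finger_gap: 56.1
```

```bash
python3 - <<'E'
from h import *
import cv2
plan([566,220,11],.08,np.radians(20))
cv2.imwrite("pics/top5.png",cv2.resize(read_camera("top")[105:245,260:400,::-1],None,fx=4.2,fy=4.2,interpolation=cv2.INTER_CUBIC))
E
```

```text
t 5.725 pos [564.  218.1  13.7] shift cm [0.1  0.32 0.17] turn deg [ 0.2 -0.1  0.3] F [-4.6  0.3 -3.5] gap 56.1
```

View pics/top5.png

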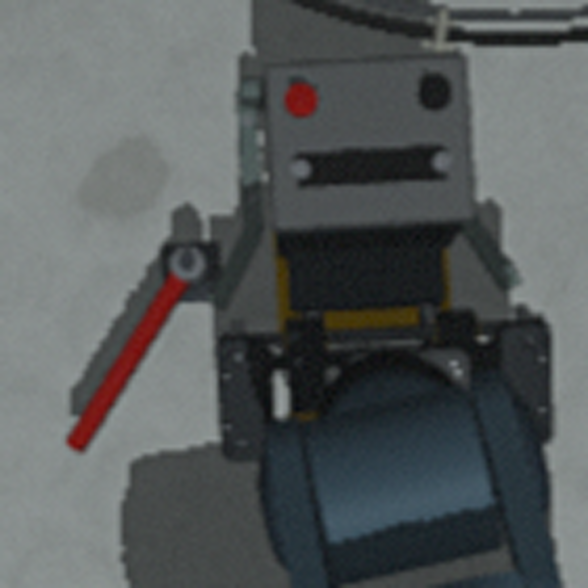

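>>> move_arm(xyz=[[0.4,0.2,0.0],[0.4,0.15,0.0],[0.4,0.15,0.0],[0.4,0.15,0.0]], turn=[[0,0,0],[0,0,0],[0,0,0],[0,0,0]], gripper=[0.4,0.4,0.4,0.4])

```text
clock: 6.28
position: [570.2, 219.0, 11.4]
tcp_rot: [-1.549, -0.315, -0.191]
ft_force: [-27.8, -4.1, 17.8]
finger_gap: 56.5
```

```bash
python3 - <<'E'
from h import *
plan([566,220,11],.08,np.radians(20))
E
```

```text
t 6.275 pos [570.2 219.   11.4] shift cm [-0.4  -0.09  0.13] turn deg [ 0.4  0.1 -1.5] F [-27.8  -4.1  17.8] gap 56.5
```

The push force jumped to 28 N, against 5–10 N while sliding, so the box is on the stop. I'll press once more and check.

>>> move_arm(xyz=[[0.4,0.0,0.0],[0.4,0.0,0.0],[-0.2,0,0],[0,0,0]], turn=[[0,0,-0.5],[0,0,0],[0,0,0],[0,0,0]], gripper=[0.4,0.4,0.4,0.4])

```text
clock: 6.78
position: [569.2, 219.2, 12.1]
tcp_rot: [-1.551, -0.311, -0.185]
ft_force: [-4.9, -0.9, -3.0]
finger_gap: 56.6
```

```bash
python3 - <<'E'
from h import *
import cv2
plan([530,218,14],.08,np.radians(20))
cv2.imwrite("pics/top6.png",cv2.resize(read_camera("top")[105:245,260:400,::-1],None,fx=4.2,fy=4.2,interpolation=cv2.INTER_CUBIC))
cv2.imwrite("pics/s6.png",cv2.resize(read_camera("scene")[130:300,140:440,::-1],None,fx=2.6,fy=2.6,interpolation=cv2.INTER_CUBIC))
E
```

```text
t 6.775 pos [569.2 219.2  12.1] shift cm [-3.66 -1.4   0.19] turn deg [ 0.5  0.1 -1.9] F [-4.9 -0.9 -3. ] gap 56.6
```

View pics/top6.png

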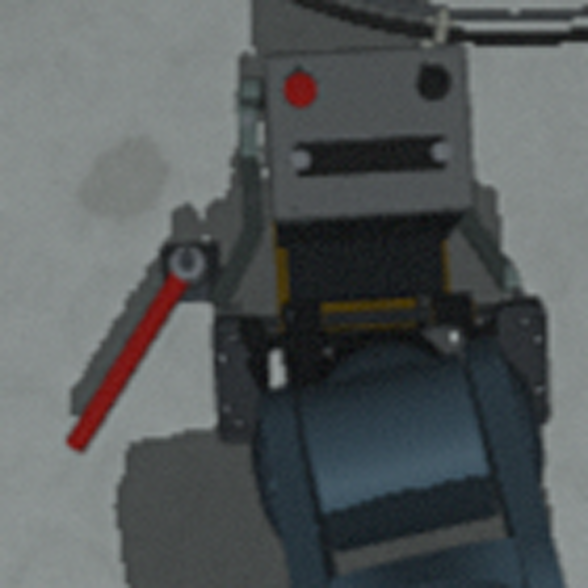

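View pics/s6.png

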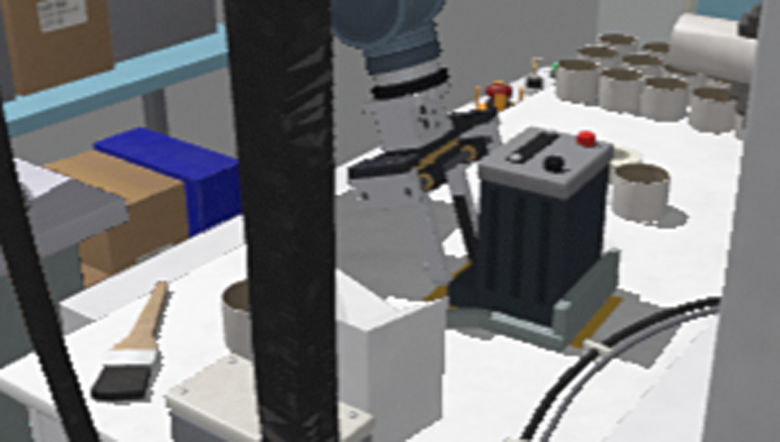

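```bash
python3 - <<'E'
from h import *
P=lambda u,v,z:top(260+u/4.2,105+v/4.2,z)[:2]
c=[P(*p,158) for p in [(263,57),(466,46),(469,208),(277,222)]]
m=np.mean(c,0)
d=c[0]-c[1]+c[3]-c[2];print(m,np.arctan2(-d[0],d[1]))
r=m-[650,227];y=.08;print(r[0]*np.cos(y)+r[1]*np.sin(y),-r[0]*np.sin(y)+r[1]*np.cos(y))
E
```

```text
[650.72304658 225.54217381] 0.08831319434888349
0.6042323282423686 -1.5109456811933748
```

Box is home: 0.6 mm / -1.5 mm, yaw within 0.01 rad of the tray. Now I'm backing off, shutting the fingers and heading for the bar.

>>> move_arm(xyz=[[-2.0,-0.7,0],[-2.0,-0.7,0],[1.2,-3.5,0],[1.2,-3.5,0],[1.2,-3.5,0],[0,0,0]], turn=[[0,0,0],[0,0,-1.9],[0,0,0],[0,0,0],[0,0,0],[0,0,0]], gripper=[0.4,0.4,1,1,1,1])

```text
clock: 7.62
position: [536.8, 218.5, 139.3]
tcp_rot: [-1.537, -0.366, -0.241]
ft_force: [0.5, 1.3, -0.3]
finger_gap: 19.9
```

```bash
cat >> h.py <<'E'
ty=.08;TO=np.array([651,226.5]);RT=np.array([[np.cos(ty),-np.sin(ty)],[np.sin(ty),np.cos(ty)]])
def W(x,y): return TO+RT@np.array([x,y])
def arc(a,r,off): return W(*(np.array([-52,102])+r*np.array([-np.sin(a),-np.cos(a)])+off*np.array([-np.cos(a),np.sin(a)])))
E
python3 - <<'E'
from h import *
p=arc(2.16,100,32);print(p,W(-52,102),arc(2.16,125,0))
plan([*p,100],.08,np.radians(20))
E
```

```text
[519.30114181 400.70667553] [591.01501249 324.01820996] [481.87339005 384.95347275]
t 7.625 pos [536.8 218.5 139.3] shift cm [-1.74  3.47 18.32] turn deg [0.2 0.1 2.2] F [ 0.5  1.3 -0.3] gap 19.9
```

>>> move_arm(xyz=[[-0.4,0.2,4.6],[-0.4,0.2,4.6],[-0.4,0.2,4.6],[-0.4,0.2,4.6],[0,0,0]], turn=[[0,0,1],[0,0,1],[0,0,0],[0,0,0],[0,0,0]], gripper=[1,1,1,1,1])

```text
clock: 8.25
position: [515.7, 407.4, 126.5]
tcp_rot: [-1.536, -0.346, -0.226]
ft_force: [-0.1, -0.4, -0.8]
finger_gap: 0.2
```

```bash
python3 - <<'E'
from h import *
import cv2
plan([*arc(2.16,100,32),38],.08,np.radians(20))
cv2.imwrite("pics/top7.png",cv2.resize(read_camera("top")[105:245,210:400,::-1],None,fx=4.2,fy=4.2,interpolation=cv2.INTER_CUBIC))
E
```

```text
t 8.25 pos [515.7 407.4 126.5] shift cm [-2.88  8.37 -0.71] turn deg [-0.  -0.2  0.9] F [-0.1 -0.4 -0.8] gap 0.2
```

View pics/top7.png

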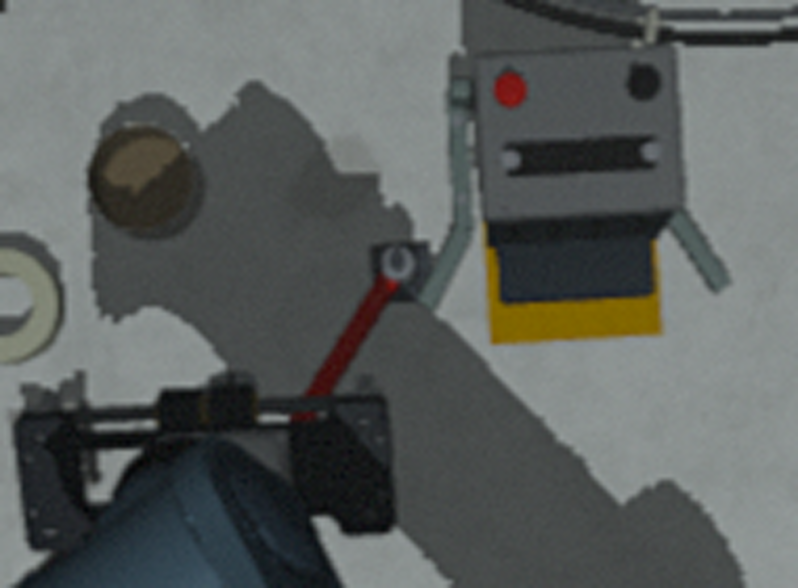

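The box sits straight and home, and the bar is untouched. I'm descending on the bar's outer side.

>>> move_arm(xyz=[[-0.9,2.8,0],[-0.9,2.8,-0.2],[-0.9,2.5,-0.2],[0,0,0]], turn=[[0,0,0],[0,0,0.9],[0,0,0],[0,0,0]], gripper=[1,1,1,1])

```text
clock: 8.8
position: [522.8, 398.8, 39.0]
tcp_rot: [-1.538, -0.331, -0.22]
ft_force: [0.1, -0.2, 0.6]
finger_gap: 0.5
```

```bash
python3 - <<'E'
from h import *
G=plan([*arc(2.16,100,32),38],.08,np.radians(20))
pr=get_obs()["position"]
for a,off in [(2.0,20),(1.8,20),(1.57,20),(1.3,19),(1.05,18),(.8,17),(.6,17),(.4,16),(.2,15),(0.05,15),(-.05,15)]:
    p=np.array([*arc(a,100,off),38]); print(a,p.round(0),(G.T@(p-pr)/10).round(2)); pr=p
E
```

```text
t 8.8 pos [522.8 398.8  39. ] shift cm [-0.34 -0.02  0.22] turn deg [ 0.  -0.5  0.2] F [ 0.1 -0.2  0.6] gap 0.5
2.0 [504. 377.  38.] [-1.96 -0.61 -2.02]
1.8 [495. 359.  38.] [-0.96 -0.35 -1.76]
1.57 [490. 336.  38.] [-0.67 -0.25 -2.23]
1.3 [491. 307.  38.] [-0.13 -0.05 -2.84]
1.05 [498. 282.  38.] [ 0.54  0.2  -2.57]
0.8 [512. 260.  38.] [ 1.14  0.41 -2.33]
0.6 [527. 246.  38.] [ 1.23  0.45 -1.55]
0.4 [544. 234.  38.] [ 1.58  0.58 -1.29]
0.2 [564. 227.  38.] [ 1.8   0.65 -0.92]
0.05 [579. 224.  38.] [ 1.37  0.5  -0.41]
-0.05 [589. 223.  38.] [ 0.94  0.34 -0.15]
```

>>> move_arm(xyz=[[-1.0,-0.3,-1.0],[-1.0,-0.3,-1.0],[-0.5,-0.2,-0.9],[-0.5,-0.2,-0.9],[-0.35,-0.1,-1.1],[-0.35,-0.1,-1.1],[0,0,0]], turn=[[0,0,0],[0,0,0],[0,0,0],[0,0,0],[0,0,0],[0,0,0],[0,0,0]], gripper=[1,1,1,1,1,1,1])

```text
clock: 9.68
position: [491.4, 332.9, 42.7]
tcp_rot: [-1.532, -0.337, -0.23]
ft_force: [0.4, 0.3, -0.5]
finger_gap: 0.6
```

```bash
python3 - <<'E'
from h import *
import cv2
plan([*arc(1.57,100,20),38],.08,np.radians(20))
cv2.imwrite("pics/top8.png",cv2.resize(read_camera("top")[105:245,210:400,::-1],None,fx=4.2,fy=4.2,interpolation=cv2.INTER_CUBIC))
E
```

```text
t 9.675 pos [491.4 332.9  42.7] shift cm [-0.3   0.39  0.3 ] turn deg [-0.2 -0.7  0.8] F [ 0.4  0.3 -0.5] gap 0.6
```

View pics/top8.png

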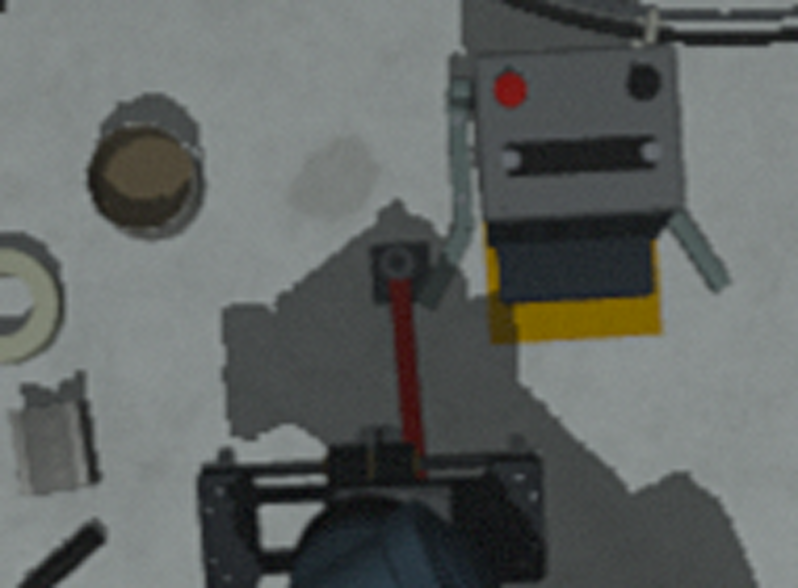

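The bar now points almost straight at the robot, with its end near (418,470) in the crop. Continuing round.

>>> move_arm(xyz=[[-0.2,0.2,-1.25],[-0.2,0.2,-1.25],[0.3,0.1,-1.3],[0.3,0.1,-1.3],[0.6,0.2,-1.2],[0.6,0.2,-1.2],[0.6,0.25,-0.8],[0.6,0.25,-0.8],[0,0,0]], turn=[[0,0,0],[0,0,0.8],[0,0,0],[0,0,0],[0,0,0],[0,0,0],[0,0,0],[0,0,0],[0,0,0]], gripper=[1,1,1,1,1,1,1,1,1])

```text
clock: 10.85
position: [527.9, 239.8, 34.5]
tcp_rot: [-1.533, -0.325, -0.216]
ft_force: [-0.2, -0.1, 0.6]
finger_gap: 0.4
```

```bash
python3 - <<'E'
from h import *
import cv2
G=plan([*arc(.4,100,16),38],.08,np.radians(20))
pr=get_obs()["position"]
for a,off in [(.4,16),(.2,15),(0.05,15),(-.05,15)]:
    p=np.array([*arc(a,100,off),38]); print(a,p.round(0),(G.T@(p-pr)/10).round(2)); pr=p
cv2.imwrite("pics/top9.png",cv2.resize(read_camera("top")[105:245,210:400,::-1],None,fx=4.2,fy=4.2,interpolation=cv2.INTER_CUBIC))
E
```

```text
t 10.85 pos [527.9 239.8  34.5] shift cm [ 1.62  0.21 -0.68] turn deg [-0.2 -0.6 -0.2] F [-0.2 -0.1  0.6] gap 0.4
0.4 [544. 234.  38.] [ 1.62  0.22 -0.7 ]
0.2 [564. 227.  38.] [ 1.8   0.65 -0.92]
0.05 [579. 224.  38.] [ 1.37  0.5  -0.41]
-0.05 [589. 223.  38.] [ 0.94  0.34 -0.15]
```

View pics/top9.png

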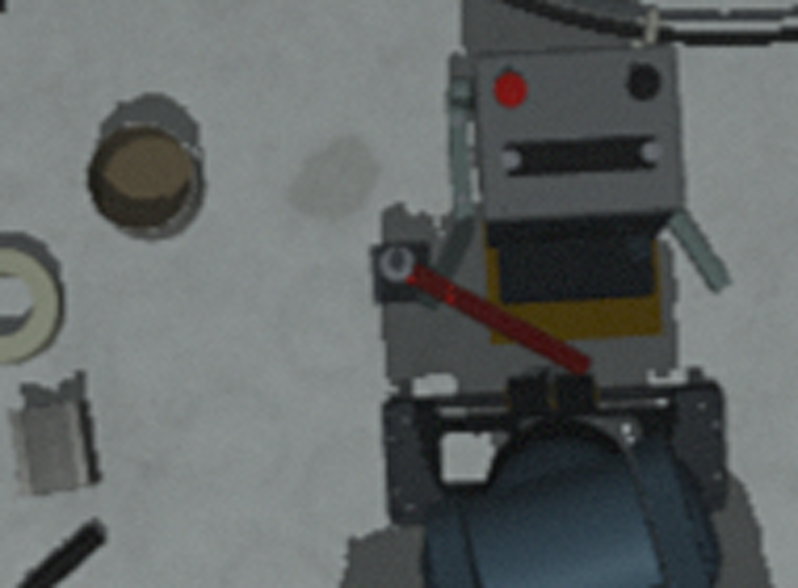

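>>> move_arm(xyz=[[0.9,0.0,-0.3],[0.9,0.0,-0.3],[0.9,0.2,-0.4],[0.9,0.25,-0.4],[0,0,0]], turn=[[0,0,0],[0,0,0],[0,0,0],[0,0,0],[0,0,0]], gripper=[1,1,1,1,1])

```text
clock: 11.52
position: [565.9, 228.3, 42.4]
tcp_rot: [-1.534, -0.325, -0.214]
ft_force: [-0.2, -0.6, -0.6]
finger_gap: 0.6
```

```bash
python3 - <<'E'
from h import *
plan([*arc(0,100,14),38],.08,np.radians(20))
E
```

```text
t 11.525 pos [565.9 228.3  42.4] shift cm [ 1.61  1.04 -0.65] turn deg [-0.3 -0.5 -0.3] F [-0.2 -0.6 -0.6] gap 0.6
```

>>> move_arm(xyz=[[0.7,0.3,-0.2],[0.6,0.3,-0.2],[0.4,0.2,-0.1],[0.4,0.15,0]], turn=[[0,0,0],[0,0,0],[0,0,0],[0,0,0]], gripper=[1,1,1,1])

```text
clock: 12.02
position: [587.2, 224.7, 39.1]
tcp_rot: [-1.535, -0.318, -0.206]
ft_force: [-23.3, -1.4, 17.2]
finger_gap: 0.4
```

```bash
python3 - <<'E'
from h import *
import cv2
plan([*arc(0,100,14),38],.08,np.radians(20))
cv2.imwrite("pics/top10.png",cv2.resize(read_camera("top")[105:245,210:400,::-1],None,fx=4.2,fy=4.2,interpolation=cv2.INTER_CUBIC))
E
```

```text
t 12.025 pos [587.2 224.7  39.1] shift cm [-0.25  0.03 -0.13] turn deg [-0.2 -0.5 -0.8] F [-23.3  -1.4  17.2] gap 0.4
```

View pics/top10.png

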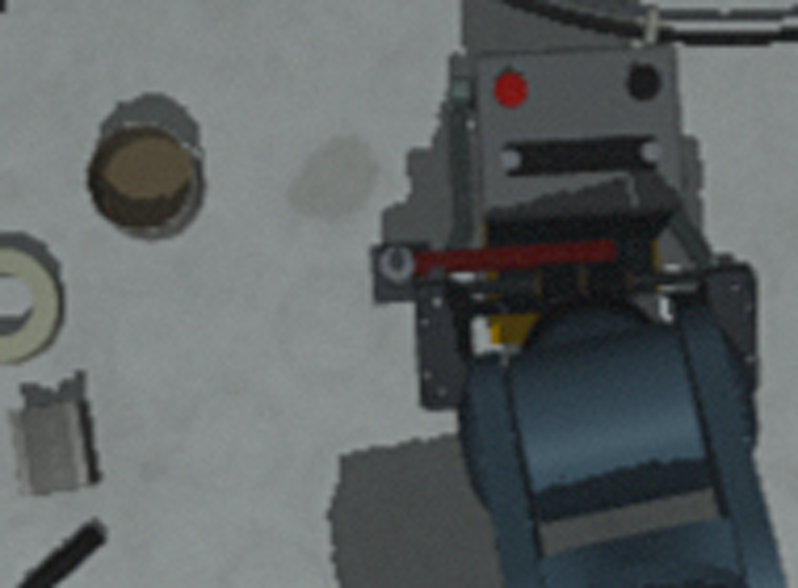

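The bar lies straight across the front of the case and the force rose to 23 N, so it's on its stop. Holding briefly, then withdrawing straight back and up.

>>> move_arm(xyz=[[0.1,0,0],[0,0,0],[-0.5,-0.2,0],[-1.5,-0.6,0],[-2,-0.8,0],[-2.5,-1.0,0],[-1,-3,0],[0,-4,0],[0,-4,0],[0,-4,0],[0,0,0]], turn=[[0,0,0],[0,0,0],[0,0,0],[0,0,0],[0,0,0],[0,0,0],[0,0,0],[0,0,0],[0,0,0],[0,0,0],[0,0,0]], gripper=[1,1,1,1,1,1,1,1,1,1,1])

```text
clock: 13.45
position: [455.8, 213.6, 185.5]
tcp_rot: [-1.535, -0.321, -0.209]
ft_force: [0.8, -0.4, -0.2]
finger_gap: 0.5
```

```bash
python3 - <<'E'
from h import *
import cv2
plan([450,220,150],.08,np.radians(20))
cv2.imwrite("pics/top11.png",cv2.resize(read_camera("top")[105:245,210:400,::-1],None,fx=4.2,fy=4.2,interpolation=cv2.INTER_CUBIC))
cv2.imwrite("pics/s11.png",cv2.resize(read_camera("scene")[130:300,140:440,::-1],None,fx=2.6,fy=2.6,interpolation=cv2.INTER_CUBIC))
E
```

```text
t 13.45 pos [455.8 213.6 185.5] shift cm [-1.68  3.18  0.66] turn deg [-0.2 -0.5 -0.6] F [ 0.8 -0.4 -0.2] gap 0.5
```

View pics/top11.png

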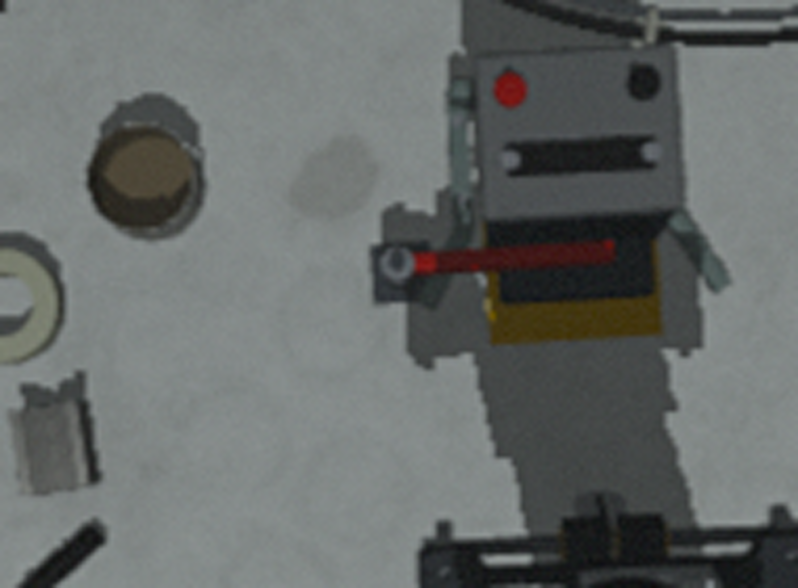

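View pics/s11.png

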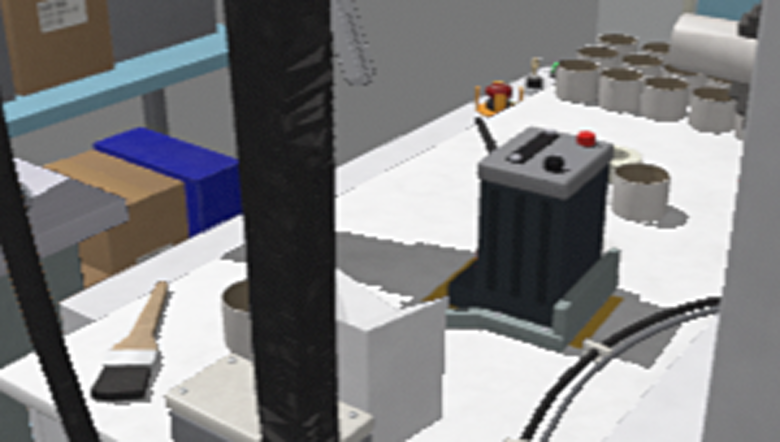

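```bash
python3 - <<'E'
from h import *
h=top(210+397/4.2,105+262/4.2,59)[:2];e=top(210+614/4.2,105+250/4.2,56)[:2]
d=RT.T@(e-h);print(d,np.arctan2(-d[0],-d[1]))
P=lambda u,v,z:top(210+u/4.2,105+v/4.2,z)[:2]
c=[P(*p,158) for p in [(473,57),(676,46),(681,207),(488,222)]];m=np.mean(c,0)
dd=c[0]-c[1]+c[3]-c[2];print(RT.T@(m-TO),np.arctan2(-dd[0],dd[1])-ty)
E
```

```text
[   0.40994214 -124.37904035] -0.003295898233975372
[-0.24265325 -1.33280757] 0.010677660091535576
```

```bash
python3 -c "
from station import *
print(hand_in())"
```

```text
the job is handed in; nothing more can be done
None
```

The battery box is home against the back stop with the red bar shut across its front. I handed the job in at about 13.5 s; the hand-in gives no verdict.

- **Box:** I pushed it low on the foot ledge with two spread fingertips. The push force rose from about 5–10 N to 28 N when it met the back stop. In the last top picture it stands at about x −0.2 mm, y −1.3 mm from home, and about 0.01 rad off straight. It looks upright in the scene view.
- **Bar:** I swung it shut with the closed fingers, and the force rose to 23 N at its stop. After the hand was withdrawn, the top picture puts it at about 0.00 rad.
- **Surroundings:** The cups, V block, pen and brush look unmoved by eye; I did not re-measure their positions. The hand ended about 185 mm above the worktop, clear of everything, with the wrist force near zero.

No check failed. The first estimates of the tray's position from the stop, the flares and the hinge differed by up to 5 mm. The stop contact and the hinge check then fitted the value I used to within about 2 mm.

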